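# Shut tiles two and five in the shut-the-box game

### The job

I have thrown a two and a five in the shut-the-box game: with light pushes from behind, tip tile two and tile five over towards the player's side so that both lie flat and shut. Count the tiles from the player's left (the player sits at the robot's side), the ones already shut included. Leave the other tiles as they are, pick nothing up, and do not shift the box, the dice or the things standing around it.

Things in the scene. Friction and masses are not known exactly. Their poses are not given: they have to be found in the camera images.
- shutbox: Shut-the-box game: a loose shallow wooden box, about 1 kg, 250 mm (its x) by 342 mm (its y), walls 12 mm thick, 42 mm high, felt floor 10 mm up. Origin: centre of its underside, on the table. Its +x points away from the player (at the robot's side), +y to the player's left, z up. Inside its far (+x) wall nine tiles turn on one rod along the box's y, at box x 103.5 mm, z 22 mm.
- box_corner (a point): The box's lower outer corner at its far wall, on the player's left: box x 125 mm, y 171 mm, z 0.
- tile1 (a joint): Hinge of tile 1, centred at box y = 140 mm; starts standing. rad: 0 = standing, leaning back 0.24 rad away from the player, against its stop; 0.24 = vertical; 1.811 = shut flat, at its other stop. Tiles count from the player's left (+y). Light hinge: under 0.5 N moves a tile (16 g); let go before vertical it falls back, past vertical it falls shut by itself.
- tile2 (a joint): Hinge of tile 2, centred at box y = 105 mm; starts standing. rad: 0 = standing, leaning back 0.24 rad away from the player, against its stop; 0.24 = vertical; 1.811 = shut flat, at its other stop.
- tile3 (a joint): Hinge of tile 3, centred at box y = 70 mm; starts standing. rad: 0 = standing, leaning back 0.24 rad away from the player, against its stop; 0.24 = vertical; 1.811 = shut flat, at its other stop.
- tile4 (a joint): Hinge of tile 4, centred at box y = 35 mm; starts shut. rad: 0 = standing, leaning back 0.24 rad away from the player, against its stop; 0.24 = vertical; 1.811 = shut flat, at its other stop.
- tile5 (a joint): Hinge of tile 5, centred at box y = 0 mm; starts standing. rad: 0 = standing, leaning back 0.24 rad away from the player, against its stop; 0.24 = vertical; 1.811 = shut flat, at its other stop.
- tile6 (a joint): Hinge of tile 6, centred at box y = -35 mm; starts standing. rad: 0 = standing, leaning back 0.24 rad away from the player, against its stop; 0.24 = vertical; 1.811 = shut flat, at its other stop.
- tile7 (a joint): Hinge of tile 7, centred at box y = -70 mm; starts standing. rad: 0 = standing, leaning back 0.24 rad away from the player, against its stop; 0.24 = vertical; 1.811 = shut flat, at its other stop.
- tile8 (a joint): Hinge of tile 8, centred at box y = -105 mm; starts shut. rad: 0 = standing, leaning back 0.24 rad away from the player, against its stop; 0.24 = vertical; 1.811 = shut flat, at its other stop.
- tile9 (a joint): Hinge of tile 9, centred at box y = -140 mm; starts shut. rad: 0 = standing, leaning back 0.24 rad away from the player, against its stop; 0.24 = vertical; 1.811 = shut flat, at its other stop.
- tile2_top (a point): Middle of the free end of tile 2, 62 mm from the rod. All tiles are alike: 32 mm wide, 9 mm thick, 3 mm gaps. Standing, the top is 82 mm above the table at box x 118 mm, and the upper 40 mm clears the far wall: push it there from behind (+x side, over the wall) towards -x. As many pips as its number face the player.
- tile5_top (a point): Middle of the free end of tile 5, 62 mm from the rod, alike. Its neighbour tile 4 is already shut: a shut tile lies face down over the felt, its back 26 mm above the table, its free end at box x 42 mm.
- die_two: Ivory die, 22 mm, lying on the felt in the player's half of the box with two pips up. Origin: centre of its underside. Bystander.
- die_five: Ivory die, 22 mm, lying on the felt in the player's half of the box with five pips up. Origin: centre of its underside. Bystander.
- dice_cup: Brown dice cup, open at the top, 80 mm across, 92 mm tall, standing beside the box. Origin: centre of its underside. Bystander.
- tumbler: Clear glass tumbler, 78 mm across, 96 mm tall, standing beside the box. Origin: centre of its underside. Bystander.
- can: Plain aluminium drink can, 66 mm across, 115 mm tall, standing beside the box. Origin: centre of its underside. Bystander.
- bowl: White snack bowl, 104 mm across, 45 mm tall, standing beside the box. Origin: centre of its underside. Bystander.
- chalk: Cube of cue chalk, 22 mm, on the table beyond the box's far wall. Origin: centre of its underside. Bystander.
- coasters: Stack of cork coasters, 92 mm across, 20 mm tall, on the table beyond the box's far wall. Origin: centre of its underside. Bystander.

How it is judged:
By the outcome, as a careful person would: the job done as asked, in the order asked, and still so for the second after the job is handed in, with the robot touching nothing.
It also fails if it takes over 38 s, if anything falls off the work surface, if the arm or the gripper's body presses on something with over 40 N, if the wrist force passes 120 N, or if a joint passes its speed limit or range.

### The arm

A 6-joint arm with a two-finger parallel gripper is mounted at the origin on the work surface. World frame = base frame: x ahead of the robot, y to its left, z up, the work surface at z = 0. Lengths are in m, angles in rad, forces in N, time in s.
With the tool pointing down it reaches from about 0.375 to 0.925 m from the base axis. Payload 5.7 kg.
Tool frame: the origin (TCP) lies midway between the tips of the shut fingers; the grasp point (between the pads) lies 19 mm behind it (r.tcp_to_grasp is the distance from the TCP to the grasp point, in m); z points along the fingers, x is the direction in which the jaws open and shut, and the axes are right-handed (so a half turn about z gives the same grasp; the last joint's range is limited). The gripper opens to 88 mm and grips with 3 to 60 N. Pads are 20 mm wide; open, the fingers measure 115 mm over their backs; the gripper's body (75 mm by 178 mm) begins 61 mm behind the grasp point.
Start: joints at [-1.318, 0.359, 1.51, -0, 1.272, -0.115], TCP at [0.216, -0.56, 0.223] pointing down, gripper open.
Joint ranges: [-2.97, 2.97], [-1.01, 2.36], [0.21, 2.38], [-0.96, 4.11], [0.2, 2.71], [-2.98, 2.98]. Speed limits (rad/s): [2.39, 2.39, 3.14, 3.14, 3.14, 3.14].

### API

Orientations are given as [roll, pitch, yaw] about the fixed x, y, z axes, in that order (R = Rz(yaw) Ry(pitch) Rx(roll)).
In Python, from cell import r gives the robot as it stands.
- The arm moves only by the tool drive_tool, never from a script. Its argument "increments" is a list of rows, each an object with "gripper": the opening, from 0 (shut) to 1 (fully open); "offset": the shift along the tool's x, y, z in mm, a list of three; "spin": the turn about the tool's z in rad. In form: [{"gripper": gripper, "offset": [dx, dy, dz], "spin": spin}, ...]. A call has exactly 8 rows; each row shifts and turns the commanded pose from where the row before left it, along the tool's axes as they then stand; what a row does not reach is not made up. A row lasts 1/8 s, in which the tool goes at most 62.5 mm and 10.7 degrees, less where a joint would pass 70% of its speed; a pose out of reach is approached as far as the arm can. A call is refused whole if a number of a shift passes 62.5 or a number of a turn 0.188, either way. A call with a gripper value outside its range is refused whole. The fingers move at their own pace and stop on an object; the grip force is fixed at half the most. Time passes only in rows, so rows that do not move let the fingers close, or fill a call up. It gives the time, the measured TCP pose, the force and the opening at its end, in the units of the state.
- r.sense(): the state, without advancing time (a new reading comes with each control period).
- r.camera(name): name is "scene" or "top" or "wrist"; returns a dict with "img" (384x512x3 uint8, red, green, blue), "z_map" (384x512 float32, m along the optical axis (not along the pixel's ray), 0 where there is no reading), "fovy" (degrees; the focal length in pixels is half the picture's height over the tangent of half this angle, whatever the lens; pixels are square), "cx", "cy" (the principal point, pixels), "rvec" (rotation vector, rad) and "tvec" (3), from world to camera coordinates, as OpenCV has them. Camera axes: x right, y down, z forward; pixel columns grow to the right and rows downward; lengths in m; the calibration is good to about 2 mm. A picture is of the moment at which its call begins.
- r.job_done(): hands the job in, once; it reports no verdict.
The state is a dict: "clock": time; "joint_positions": joint angles; "joint_vel": joint speeds; "joint_efforts": joint torques, N m; "position": TCP position; "tcp_rot": TCP orientation; "force": force on the tool from outside, world axes, zero at the start; "ft_torque": the same for the moment, N m; "finger_gap": opening from 0.0 (shut) to 1.0 (fully open).
Only numpy, scipy, OpenCV 4.12 (cv2) and the standard library are available. Lean on these libraries where they do the work, as an engineer would, in place of code of your own. Each camera call takes 0.05 s, during which the arm holds its last target. There are 200 camera calls.

## Working session

There is one attempt and no reset: what is moved stays moved. The work goes in short steps, Python scripts to look and compute and a tool call to move; the robot and the scene stay as the last step left them, time stands still between calls to the robot, and variables do not carry over. Pictures are saved under pics/ and viewed, about 8 in all and at most 12, crops included, and the job is handed in when it is done.

Besides the shell and the picture viewer there is one more tool, called after ">>>" in YAML: its name, and indented under it one key for each argument. drive_tool: Moves the arm, as the interface text tells. Its arguments: {"type":"object","properties":{"increments":{"type":"array","items":{"type":"object","properties":{"gripper":{"type":"number"},"offset":{"type":"array","items":{"type":"number"}},"spin":{"type":"number"}}}}},"required":["increments"]}

```bash
mkdir -p pics; ls
cat > h.py <<'E'
import numpy as np, cv2
from cell import r
def cam(n):
    c=r.camera(n); h=c["img"].shape[0]; f=h/2/np.tan(np.radians(c["fovy"])/2)
    R=cv2.Rodrigues(np.array(c["rvec"],float))[0]; t=np.array(c["tvec"],float).ravel()
    v,u=np.indices(c["z_map"].shape); z=c["z_map"]
    P=np.stack([(u-c["cx"])/f*z,(v-c["cy"])/f*z,z],-1)
    c["W"]=(P-t)@R; c["f"]=f;c["R"]=R;c["t"]=t
    return c
def proj(c,p):
    q=np.atleast_2d(p)@c["R"].T+c["t"]; return q[:,:2]/q[:,2:]*c["f"]+[c["cx"],c["cy"]]
def save(n,img,s=1.5): cv2.imwrite("pics/"+n,cv2.resize(img[:,:,::-1],None,fx=s,fy=s))
E
python3 - <<'E'
from h import *
import pickle
s=r.sense(); print(s)
for n in("top","scene"):
    c=cam(n); save(n+"1.png",c["img"]); pickle.dump(c,open(n+".pkl","wb")); print(n,c["fovy"],-c["R"].T@c["t"])
E
```

```text
pics
{'clock': 0.0, 'joint_positions': array([-1.31811251e+00,  3.59521265e-01,  1.51139764e+00, -4.95582833e-05,
        1.27248849e+00, -1.15038383e-01]), 'joint_vel': array([-0.00061203,  0.00106462,  0.00070882,  0.00012415,  0.00318021,
        0.00103303]), 'joint_efforts': array([ 2.79036954e-07, -5.15380919e+01, -2.70722812e+01,  6.77867210e-02,
        3.51323385e-02, -1.25827605e-04]), 'position': array([ 0.21553579, -0.5592303 ,  0.22181315]), 'tcp_rot': array([-3.14143138e+00,  1.80818083e-03, -1.20305937e+00]), 'force': array([-0.42808029,  1.08457433, -0.08271424]), 'ft_torque': array([-0.03021118, -0.00501379,  0.03970707]), 'finger_gap': 0.9995368294051475}
top 50.44449569570133 [0.42576092 0.0240723  1.12647544]
scene 53.40041196182942 [ 1.28611569 -0.10100577  0.577069  ]
```

View pics/top1.png

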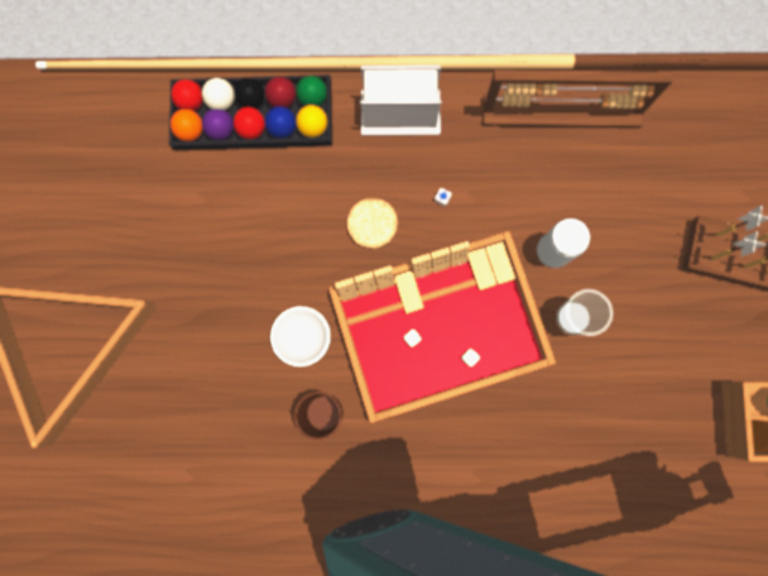

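View pics/scene1.png

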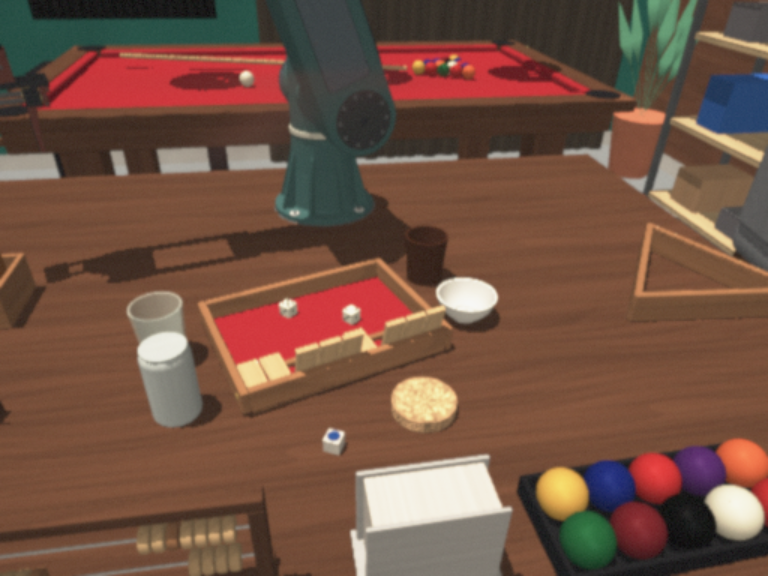

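The top view shows the box with its far-left corner at (331,290), far-right at (511,234), near-right at (553,362) and near-left at (372,419). Tiles 1-3 and 5-7 are standing, and 4, 8 and 9 are shut. The coasters are at (372,222), the chalk at (443,196), and the can and tumbler are off to the right. The scene view agrees.

```bash
cat > fit.py <<'E'
from h import *
import pickle
from scipy.optimize import least_squares
def fit(c,verbose=True):
    W=c["W"];z=W[...,2];v,u=np.indices(z.shape)
    poly=np.array([[325,285],[513,226],[562,366],[368,428]])/1.5
    m=np.zeros(z.shape,np.uint8);cv2.fillPoly(m,[poly.astype(np.int32)],1)
    ok=(m>0)&(c["z_map"]>0)
    wall=ok&(abs(z-0.042)<0.005)
    p=W[wall][:,:2]
    # rim centre-line fit: robust distance to rectangle of half sizes 119 x 165
    hx,hy=.119,.165
    def res(q):
        cs,sn=np.cos(q[2]),np.sin(q[2]); d=p-q[:2]; x=cs*d[:,0]+sn*d[:,1]; y=-sn*d[:,0]+cs*d[:,1]
        a,b=abs(x)-hx,abs(y)-hy
        return np.where((a>0)|(b>0),np.hypot(np.maximum(a,0),np.maximum(b,0)),np.minimum(-a,-b))
    s=least_squares(res,[*p.mean(0),0.28],loss="cauchy",f_scale=.003)
    if verbose: print("pose",s.x,"med|res|",np.median(abs(res(s.x))),len(p))
    return s.x
def b2w(q,pts):
    pts=np.atleast_2d(pts).astype(float);cs,sn=np.cos(q[2]),np.sin(q[2])
    return np.c_[q[0]+cs*pts[:,0]-sn*pts[:,1],q[1]+sn*pts[:,0]+cs*pts[:,1],pts[:,2]]
def w2b(q,W):
    cs,sn=np.cos(q[2]),np.sin(q[2]);d=W-np.r_[q[:2],0]
    return np.stack([cs*d[...,0]+sn*d[...,1],-sn*d[...,0]+cs*d[...,1],d[...,2]],-1)
E
python3 - <<'E'
from fit import *
c=pickle.load(open("top.pkl","rb"));q=fit(c);W=c["W"]
cor=b2w(q,[[.125,.171,.042],[.125,-.171,.042],[-.125,-.171,.042],[-.125,.171,.042]])
print(cor,proj(c,cor)*1.5)
print("tops",b2w(q,[[.118,.105,.082],[.118,0,.082]]),proj(c,b2w(q,[[.118,.105,.082],[.118,0,.082]]))*1.5)
B=w2b(q,W)
for n,(u,v) in dict(coaster=(372,222),chalk=(443,196),can=(571,237),bowl=(300,338),tum=(588,312)).items():
    print(n,W[int(v/1.5),int(u/1.5)],B[int(v/1.5),int(u/1.5)])
t=(B[...,2]>.07)&(B[...,2]<.1)&(abs(B[...,1])<.17)&(abs(B[...,0]-.115)<.03)&(c["z_map"]>0)
h,e=np.histogram(B[t][:,1],np.arange(-.17,.171,.01));print(h);print(B[t].mean(0))
s=pickle.load(open("scene.pkl","rb"));Bs=w2b(q,s["W"])
t=(Bs[...,2]>.06)&(Bs[...,2]<.1)&(abs(Bs[...,1])<.17)&(abs(Bs[...,0]-.115)<.03)&(s["z_map"]>0)
y=Bs[t][:,1];print(np.percentile(y[y>.04],[1,99]),np.percentile(y[y<.04],[1,99]),np.median(Bs[t],0))
img=c["img"].copy();
img=cv2.resize(img,None,fx=1.5,fy=1.5)
for P in (proj(c,cor)*1.5): cv2.circle(img,tuple(int(a) for a in P),2,(0,255,0),-1)
for P in proj(c,b2w(q,[[.118,y/1000,.082] for y in(140,105,70,0,-35,-70)]))*1.5: cv2.circle(img,tuple(int(a) for a in P),2,(0,0,255),-1)
cv2.imwrite("pics/ov.png",cv2.resize(img[160:440,240:640,::-1],None,fx=1.8,fy=1.8))
E
```

```text
pose [ 0.52317117 -0.05016107  0.31027856] med|res| 0.0033667870499276 1733
[[ 0.58999186  0.15083892  0.042     ]
 [ 0.69441263 -0.17483008  0.042     ]
 [ 0.45635049 -0.25116106  0.042     ]
 [ 0.35192972  0.07450795  0.042     ]] [[327.70435002 287.01852297]
 [508.18332568 229.85089468]
 [555.0303767  362.15267151]
 [369.34892572 421.99747793]]
tops [[ 0.60347749  0.08585325  0.082     ]
 [ 0.6355365  -0.01413285  0.082     ]] [[362.59774213 275.84907066]
 [420.24355009 257.58972126]]
coaster [0.71570838 0.07284952 0.01880818] [0.22090134 0.05835044 0.01880818]
chalk [ 0.76559782 -0.05817743  0.02349795] [ 0.22840284 -0.08165222  0.02349795]
can [ 0.66364322 -0.26457282  0.1155424 ] [ 0.06829926 -0.24706275  0.1155424 ]
bowl [0.50163881 0.20470378 0.00583314] [0.05731217 0.24926903 0.00583314]
tum [ 0.54873894 -0.32302055  0.00744865] [-0.05896366 -0.2676365   0.00744865]
[ 0  0  0  0  0  0  0  0 13 20 20 16 18 20 20 14 20 20 12  0  0  0 13 20
 21 14 20 21 21 13 20 18 11  0]
[0.11598596 0.03411384 0.08051141]
[0.04979081 0.15067928] [-0.08955434  0.01049943] [0.12080731 0.0041065  0.07518924]
```

View pics/ov.png

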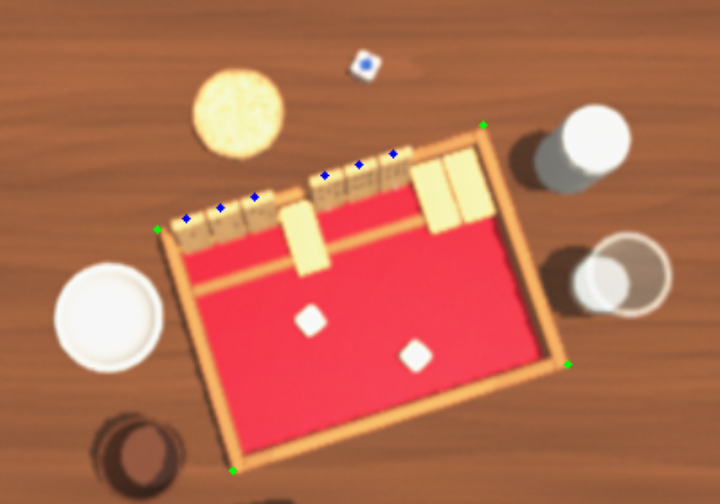

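The projected corners sit about 3 px off the true ones, and the tile spans come out about 4–5 mm off in box y, so the fit needs tightening. I'll refine it from a near view, and first plan the approach move.

```bash
cat > plan.py <<'E'
from h import *
from scipy.spatial.transform import Rotation as Ro
def plan(target,yaw,n,start=None):
    s=r.sense(); p=np.array(s["position"]);a=s["tcp_rot"]
    y0=a[2]; dy=(yaw-y0+np.pi)%(2*np.pi)-np.pi
    R=Ro.from_euler("xyz",[np.pi,0,y0]); step=(np.array(target)-p)/n
    for i in range(n):
        Ri=Ro.from_euler("xyz",[np.pi,0,y0+dy*i/n])
        print(np.round(Ri.inv().apply(step)*1000,1).tolist(),round(-dy/n,4))
E
python3 - <<'E'
from plan import *
plan([.60,.03,.24],.31,16)
from fit import *
c=pickle.load(open("top.pkl","rb"));q=fit(c);B=w2b(q,c["W"])
ok=c["z_map"]>0
# profiles: median height vs box x (y in player's free zone) and vs y
for lab,i,sel in (("x",0,(B[...,1]>-.15)&(B[...,1]<.13)),("y",1,(B[...,0]>-.09)&(B[...,0]<.0))):
    for lo,hi in((-.14,-.09),(.10,.14)) if i==0 else ((-.19,-.14),(.14,.19)):
        e=np.arange(lo,hi,.003);print(lab,[(round(a*1000),round(1000*np.median(B[...,2][sel&ok&(B[...,i]>=a)&(B[...,i]<a+.003)]))) for a in e])
E
```

```text
[-25.7, -35.7, -1.1] -0.0946
[-22.2, -37.9, -1.1] -0.0946
[-18.6, -39.9, -1.1] -0.0946
[-14.7, -41.4, -1.1] -0.0946
[-10.7, -42.6, -1.1] -0.0946
[-6.7, -43.5, -1.1] -0.0946
[-2.5, -43.9, -1.1] -0.0946
[1.6, -43.9, -1.1] -0.0946
[5.8, -43.6, -1.1] -0.0946
[9.9, -42.9, -1.1] -0.0946
[13.9, -41.7, -1.1] -0.0946
[17.7, -40.2, -1.1] -0.0946
[21.5, -38.4, -1.1] -0.0946
[25.0, -36.2, -1.1] -0.0946
[28.3, -33.7, -1.1] -0.0946
[31.3, -30.8, -1.1] -0.0946
pose [ 0.52317117 -0.05016107  0.31027856] med|res| 0.0033667870499276 1733
x [(-140, 1), (-137, 1), (-134, 1), (-131, 1), (-128, 1), (-125, 43), (-122, 43), (-119, 43), (-116, 43), (-113, 13), (-110, 10), (-107, 11), (-104, 11), (-101, 10), (-98, 11), (-95, 11), (-92, 11)]
  return _methods._mean(a, axis=axis, dtype=dtype,
  ret = ret.dtype.type(ret / rcount)
Traceback (most recent call last):
ValueError: cannot convert float NaN to integer
```

>>> drive_tool:
  increments:
    - {"gripper": 0,"offset": [-26,-36,-2],"spin": -0.095}
    - {"gripper": 0,"offset": [-22,-38,-2],"spin": -0.095}
    - {"gripper": 0,"offset": [-19,-40,-2],"spin": -0.095}
    - {"gripper": 0,"offset": [-15,-41,-2],"spin": -0.095}
    - {"gripper": 0,"offset": [-11,-43,-2],"spin": -0.095}
    - {"gripper": 0,"offset": [-7,-43,-2],"spin": -0.095}
    - {"gripper": 0,"offset": [-2,-44,-2],"spin": -0.095}
    - {"gripper": 0,"offset": [2,-44,-2],"spin": -0.095}

```text
clock: 1.1
position: [0.408, -0.263, 0.2385]
tcp_rot: [-3.141, 0.0, -0.44]
force: [0.1, 0.4, -0.1]
finger_gap: 0.127
```

>>> drive_tool:
  increments:
    - {"gripper": 0,"offset": [6,-44,-1],"spin": -0.095}
    - {"gripper": 0,"offset": [10,-43,-1],"spin": -0.095}
    - {"gripper": 0,"offset": [14,-42,-1],"spin": -0.095}
    - {"gripper": 0,"offset": [18,-40,-1],"spin": -0.095}
    - {"gripper": 0,"offset": [21,-38,-1],"spin": -0.095}
    - {"gripper": 0,"offset": [25,-36,-1],"spin": -0.095}
    - {"gripper": 0,"offset": [28,-34,-1],"spin": -0.095}
    - {"gripper": 0,"offset": [31,-31,-1],"spin": -0.09}

```text
clock: 2.1
position: [0.5985, 0.0327, 0.2463]
tcp_rot: [-3.141, 0.001, 0.315]
force: [0.2, -0.7, -0.1]
finger_gap: -0.0
```

```bash
python3 - <<'E' 2>/dev/null
from fit import *
s=r.sense();print(s["clock"],s["position"],s["tcp_rot"],s["joint_positions"],s["finger_gap"])
c=pickle.load(open("top.pkl","rb"));q=fit(c)
w=cam("wrist");save("w1.png",w["img"]);pickle.dump(w,open("w1.pkl","wb"));print(-w["R"].T@w["t"],w["z_map"].min(),w["z_map"].max())
for nm,c in(("top",c),("wrist",w)):
    B=w2b(q,c["W"]);ok=c["z_map"]>0
    for lab,i,sel in (("x",0,(B[...,1]>-.15)&(B[...,1]<.13)),("y",1,(B[...,0]>-.09)&(B[...,0]<.0))):
        for lo,hi in((-.14,-.10),(.11,.14)) if i==0 else ((-.186,-.15),(.15,.186)):
            e=np.arange(lo,hi,.003);o=[]
            for a in e:
                k=B[...,2][sel&ok&(B[...,i]>=a)&(B[...,i]<a+.003)]
                if len(k)>3:o.append((round(a*1000),round(1000*np.median(k))))
            print(nm,lab,o)
E
```

```text
2.1 [0.59850464 0.03269831 0.24627261] [-3.14133927e+00  7.55303452e-04  3.15153750e-01] [-6.05978344e-02  3.38593386e-01  1.48042140e+00 -4.27689363e-05
  1.32337346e+00 -3.75740998e-01] -0.00028158411148466924
pose [ 0.52317117 -0.05016107  0.31027856] med|res| 0.0033667870499276 1733
[0.57265242 0.11093154 0.40716719] 0.0 0.5391111
top x [(-140, 1), (-137, 1), (-134, 1), (-131, 1), (-128, 1), (-125, 43), (-122, 43), (-119, 43), (-116, 43), (-113, 13), (-110, 10), (-107, 11), (-104, 11), (-101, 10)]
top x [(110, 71), (113, 71), (116, 82), (119, 81), (122, 43), (125, 40), (131, 2), (134, 1), (137, 1), (140, 1)]
top y [(-186, 1), (-183, 2), (-174, 39), (-171, 42), (-168, 43), (-165, 43), (-162, 31), (-159, 12), (-156, 11), (-153, 12), (-150, 11)]
top y [(150, 11), (153, 11), (156, 13), (159, 42), (162, 43), (165, 43), (168, 42), (171, 2), (174, 1), (177, 1), (180, 1), (183, 1), (186, 1)]
wrist x [(-128, 39), (-125, 41), (-122, 41), (-119, 41), (-116, 29), (-113, 17), (-110, 9), (-107, 9), (-104, 9), (-101, 9)]
wrist x [(110, 348), (113, 348), (116, 348), (119, 348), (122, 348), (125, 342), (128, 339), (131, 339), (134, 338), (137, 338), (140, 338)]
wrist y [(-165, 13), (-162, 16), (-159, 9), (-156, 9), (-153, 9), (-150, 9)]
wrist y [(150, 9), (153, 9), (156, 39), (159, 41), (162, 41), (165, 41), (168, 40), (171, -1), (174, -1), (177, -1), (180, -1), (183, -1), (186, -1)]
```

View pics/w1.png

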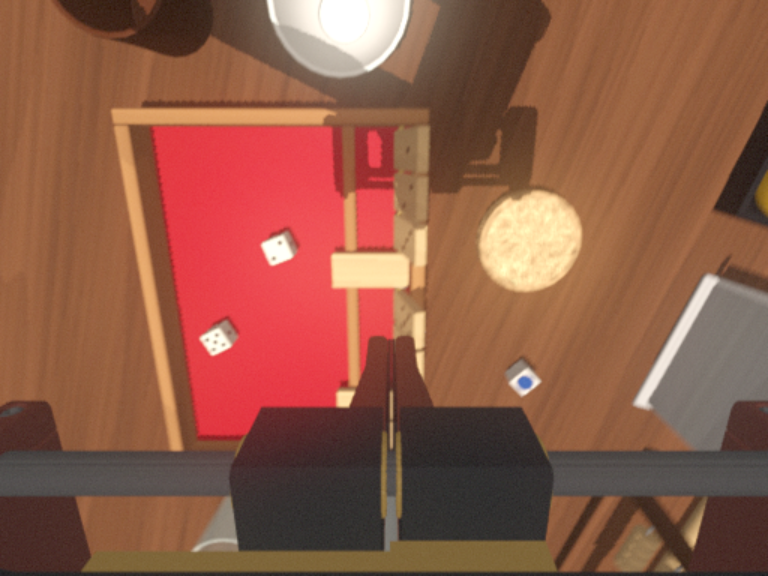

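The wrist view shows the box from the side. Its left wall is at the top (row 115), tiles 1–3 are at column ~405, rows 130–250, tile 4 is shut at (370,270), and tile 5 is at (408,312). The shut fingers are at (390,370).

```bash
python3 - <<'E' 2>/dev/null
from fit import *
c=pickle.load(open("top.pkl","rb"));w=pickle.load(open("w1.pkl","rb"));s=pickle.load(open("scene.pkl","rb"));q=fit(c)
for nm,k in(("top",c),("wrist",w),("scene",s)):
    B=w2b(q,k["W"]);
    t=(B[...,2]>.065)&(B[...,2]<.09)&(abs(B[...,1])<.17)&(B[...,0]>.09)&(B[...,0]<.14)&(k["z_map"]>0)
    P=B[t]
    for a in(.02,-.1):
        y=P[(P[:,1]>a)&(P[:,1]<a+.15)&((a>0)|(P[:,1]<.02))]; print(nm,len(y),"y",np.percentile(y[:,1],[1,50,99]),"zmax",np.percentile(y[:,2],98))
    hi=P[P[:,2]>np.percentile(P[:,2],98)-.004]; print(" top x",np.percentile(hi[:,0],[2,50,98]))
    # shut tile 4
    t4=(abs(B[...,2]-.026)<.005)&(abs(B[...,1]-.035)<.03)&(B[...,0]>.062)&(B[...,0]<.09); print(" t4 y",np.percentile(B[t4][:,1],[2,98]))
# fingertip geometry in the wrist view, tool frame
from scipy.spatial.transform import Rotation as Ro
st=r.sense();T=Ro.from_euler("xyz",st["tcp_rot"]).inv().apply((w["W"]-st["position"]).reshape(-1,3)).reshape(w["W"].shape)
for lo,hi in((-.03,-.02),(-.02,-.01),(-.01,-.0),(0,.006)):
    m=(T[...,2]>lo)&(T[...,2]<hi)&(abs(T[...,0])<.05)&(abs(T[...,1])<.05);print("finger",lo,m.sum(),*np.percentile(T[m],[2,98],axis=0).round(4) if m.sum() else "")
E
```

```text
pose [ 0.52317117 -0.05016107  0.31027856] med|res| 0.0033667870499276 1733
top 218 y [0.05460332 0.10318576 0.15400624] zmax 0.08632331736956131
top 222 y [-0.0839695  -0.03482217  0.01451581] zmax 0.08627247851441927
 top x [0.11295533 0.11738641 0.12196283]
 t4 y [0.01956791 0.05049549]
wrist 1021 y [0.05357597 0.10561515 0.15230051] zmax 0.08273100662577768
wrist 279 y [-0.03530395  0.00083048  0.0140106 ] zmax 0.08214732438484634
 top x [0.11296517 0.11754456 0.12166848]
 t4 y [0.01738379 0.04846432]
scene 284 y [0.04973168 0.09746087 0.15047388] zmax 0.08258218972621584
scene 340 y [-0.08947021 -0.04168589  0.01056676] zmax 0.08243986041650495
 top x [0.11502009 0.12052949 0.1249709 ]
 t4 y [0.0281875  0.04672878]
finger -0.03 330 [-0.0132 -0.0086 -0.0298] [ 0.0046 -0.006  -0.0202]
finger -0.02 266 [-0.0132 -0.0085 -0.0198] [ 0.0043 -0.0061 -0.0102]
finger -0.01 223 [-0.0131 -0.0083 -0.0098] [ 0.0042 -0.0059 -0.0001]
finger 0 27 [-0.0117 -0.008   0.0001] [ 0.0037 -0.0062  0.0022]
```

Top and wrist agree: the box x and yaw hold, and box y is about 1.5 mm off, so I'll correct that. The fingers are about 13.5 mm either side of the TCP in x, as specified. Now computing the waypoints.

```bash
cat > wp.py <<'E'
from plan import *
from fit import b2w,w2b
Q=np.array([.52317,-.05016,.3103]); Q[:2]+= -.0015*np.array([-np.sin(Q[2]),np.cos(Q[2])])
def go(x,y,z,n): plan(b2w(Q,[[x,y,z]])[0],Q[2],n)
def where():
    s=r.sense();print("clock",s["clock"],"box frame TCP mm",(w2b(Q,s["position"])*1000).round(1),"rot",s["tcp_rot"].round(4),"F",s["force"].round(2))
E
python3 - <<'E'
from wp import *
where();go(.16,.105,.2463,1)
E
```

```text
clock 2.15 box frame TCP mm [101.1  60.6 246.5] rot [-3.1389 -0.0033  0.3203] F [2.8  2.61 0.59]
[59.4, -43.8, 0.2] 0.01
```

>>> drive_tool:
  increments:
    - {"gripper": 0,"offset": [20,-15,0],"spin": 0.003}
    - {"gripper": 0,"offset": [20,-15,0],"spin": 0.002}
    - {"gripper": 0,"offset": [19,-14,0],"spin": 0}
    - {"gripper": 0,"offset": [0,0,36],"spin": 0}
    - {"gripper": 0,"offset": [0,0,36],"spin": 0}
    - {"gripper": 0,"offset": [0,0,36],"spin": 0}
    - {"gripper": 0,"offset": [0,0,30],"spin": 0}
    - {"gripper": 0,"offset": [0,0,0],"spin": 0}

```text
clock: 3.15
position: [0.6383, 0.091, 0.1059]
tcp_rot: [-3.14, 0.006, 0.307]
force: [0.3, -1.0, -0.5]
finger_gap: 0.007
```

Run:
```python
from wp import *
where();w=cam("wrist");c=cam("top");save("w2.png",w["img"],1.2);where()
cv2.imwrite("pics/t2.png",cv2.resize(c["img"][100:230,200:360,::-1],None,fx=3.5,fy=3.5))
```

```text
clock 3.15 box frame TCP mm [152.7 100.7 105.9] rot [-3.1398  0.0061  0.3067] F [ 0.31 -0.95 -0.48]
clock 3.25 box frame TCP mm [155.5 100.  109.1] rot [-3.1415  0.      0.3068] F [ 1.08 -0.09 -0.03]
```

View pics/w2.png

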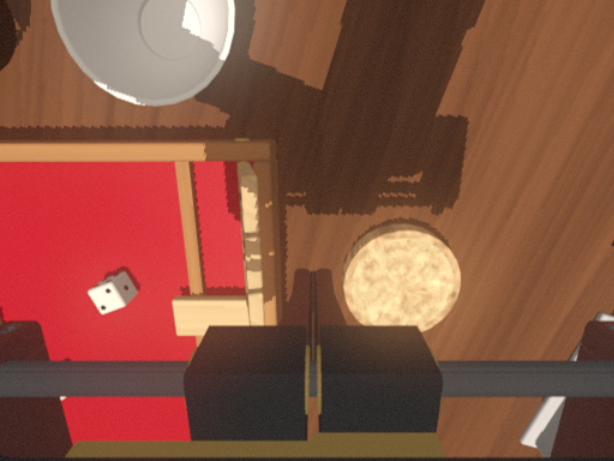

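The fingertips (313,275) are beyond the far wall, in line with tile 2 or slightly towards tile 3. Settled TCP is at box (155,100,109), so I'll shift 5 mm in +y and descend to z ≈ 60.

>>> drive_tool:
  increments:
    - {"gripper": 0,"offset": [0,-5,0],"spin": -0.003}
    - {"gripper": 0,"offset": [0,0,12],"spin": 0}
    - {"gripper": 0,"offset": [0,0,12],"spin": 0}
    - {"gripper": 0,"offset": [0,0,12],"spin": 0}
    - {"gripper": 0,"offset": [0,0,12],"spin": 0}
    - {"gripper": 0,"offset": [0,0,0],"spin": 0}
    - {"gripper": 0,"offset": [0,0,0],"spin": 0}
    - {"gripper": 0,"offset": [0,0,0],"spin": 0}

```text
clock: 4.25
position: [0.6399, 0.096, 0.0612]
tcp_rot: [3.141, -0.001, 0.31]
force: [-0.7, 0.1, -0.4]
finger_gap: 0.005
```

Run:
```python
from wp import *
where();c=cam("scene");where()
B=w2b(Q,c["W"]);t=(B[...,2]>.055)&(B[...,2]<.09)&(abs(B[...,0]-.16)<.03)&(abs(B[...,1]-.1)<.06)&(B[...,0]>.14);P=B[t]
print("finger in scene",len(P),np.percentile(P,[3,50,97],axis=0).round(4))
cv2.imwrite("pics/s2.png",cv2.resize(c["img"][150:300,150:350,::-1],None,fx=3.5,fy=3.5))
```

```text
clock 4.25 box frame TCP mm [155.8 105.   61.2] rot [ 3.1414e+00 -1.0000e-03  3.1000e-01] F [-0.67  0.13 -0.36]
clock 4.3 box frame TCP mm [155.8 105.1  61.2] rot [ 3.1414e+00 -1.0000e-03  3.1000e-01] F [-0.03 -0.2  -0.75]
finger in scene 131 [[0.1505 0.0914 0.0623]
 [0.1651 0.0967 0.0748]
 [0.1675 0.1136 0.0882]]
```

View pics/s2.png

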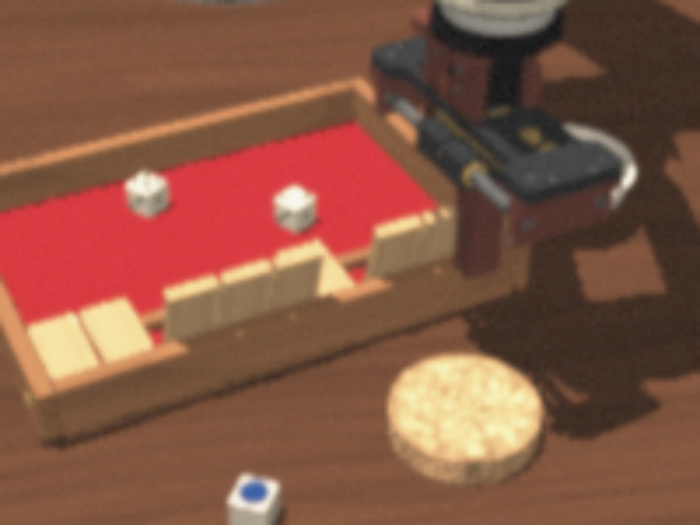

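The finger (column ~478, row 235) stands behind tile 2. In the scene depth its y centre is 102.5 and tile 2's is 102, so they are aligned. Pushing gently now.

>>> drive_tool:
  increments:
    - {"gripper": 0,"offset": [-10,0,0],"spin": 0}
    - {"gripper": 0,"offset": [-6,0,0],"spin": 0}
    - {"gripper": 0,"offset": [-4,0,0],"spin": 0}
    - {"gripper": 0,"offset": [-4,0,0],"spin": 0}
    - {"gripper": 0,"offset": [-4,0,0],"spin": 0}
    - {"gripper": 0,"offset": [-4,0,0],"spin": 0}
    - {"gripper": 0,"offset": [-4,0,0],"spin": 0}
    - {"gripper": 0,"offset": [-4,0,0],"spin": 0}

```text
clock: 5.3
position: [0.6011, 0.0837, 0.0606]
tcp_rot: [-3.141, 0.0, 0.31]
force: [0.0, -0.1, -0.0]
finger_gap: 0.006
```

>>> drive_tool:
  increments:
    - {"gripper": 0,"offset": [-4,0,0],"spin": 0}
    - {"gripper": 0,"offset": [-4,0,0],"spin": 0}
    - {"gripper": 0,"offset": [-4,0,0],"spin": 0}
    - {"gripper": 0,"offset": [-4,0,0],"spin": 0}
    - {"gripper": 0,"offset": [0,0,0],"spin": 0}
    - {"gripper": 0,"offset": [10,0,0],"spin": 0}
    - {"gripper": 0,"offset": [20,0,0],"spin": 0}
    - {"gripper": 0,"offset": [26,0,0],"spin": 0}

```text
clock: 6.3
position: [0.6406, 0.0963, 0.0608]
tcp_rot: [-3.142, -0.0, 0.31]
force: [-0.3, 0.5, 0.6]
finger_gap: 0.006
```

Run:
```python
from wp import *
where();c=cam("top");where()
B=w2b(Q,c["W"])
for i in range(9):
    y=.14-.035*i;m=(abs(B[...,1]-y)<.01)&(c["z_map"]>0)
    st=m&(abs(B[...,0]-.118)<.006);fl=m&(B[...,0]>.05)&(B[...,0]<.062)
    print(i+1,"z95 at standing top",np.percentile(B[st][:,2],95).round(3),"z at free-end zone",np.median(B[fl][:,2]).round(3))
cv2.imwrite("pics/t3.png",cv2.resize(c["img"][100:290,170:400,::-1],None,fx=3,fy=3))
```

```text
clock 6.3 box frame TCP mm [156.5 105.1  60.8] rot [-3.1416e+00 -4.0000e-04  3.0980e-01] F [-0.26  0.51  0.61]
clock 6.35 box frame TCP mm [161.2 104.7  61.3] rot [ 3.1407 -0.0057  0.3098] F [4.   1.42 0.4 ]
1 z95 at standing top 0.459 z at free-end zone nan
2 z95 at standing top 0.47 z at free-end zone nan
3 z95 at standing top 0.517 z at free-end zone 0.549
4 z95 at standing top 0.046 z at free-end zone 0.026
5 z95 at standing top 0.086 z at free-end zone 0.016
6 z95 at standing top 0.085 z at free-end zone 0.017
7 z95 at standing top 0.087 z at free-end zone 0.016
8 z95 at standing top 0.046 z at free-end zone 0.027
9 z95 at standing top 0.045 z at free-end zone 0.027
  return _methods._mean(a, axis=axis, dtype=dtype,
  ret = ret.dtype.type(ret / rcount)
```

View pics/t3.png

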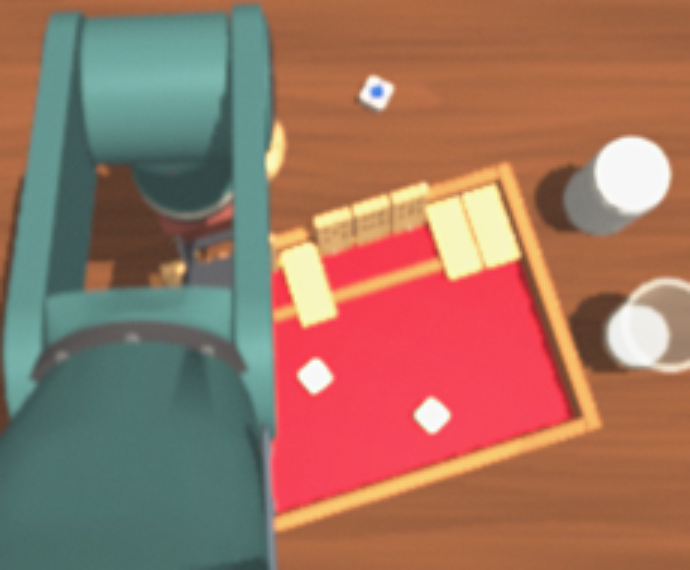

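The arm hides tiles 1–3 in this view. The dice, chalk, can and tiles 4–9 are unchanged. I'll rise, shift to tile 5 and look from there.

>>> drive_tool:
  increments:
    - {"gripper": 0,"offset": [0,0,-20],"spin": 0}
    - {"gripper": 0,"offset": [0,0,-25],"spin": 0}
    - {"gripper": 0,"offset": [0,21,0],"spin": 0}
    - {"gripper": 0,"offset": [0,28,0],"spin": 0}
    - {"gripper": 0,"offset": [0,28,0],"spin": 0}
    - {"gripper": 0,"offset": [0,28,0],"spin": 0}
    - {"gripper": 0,"offset": [0,0,0],"spin": 0}
    - {"gripper": 0,"offset": [0,0,0],"spin": 0}

```text
clock: 7.35
position: [0.671, -0.0043, 0.1047]
tcp_rot: [-3.141, 0.001, 0.309]
force: [0.3, -0.0, -0.3]
finger_gap: 0.005
```

Run:
```python
from wp import *
where();c=cam("wrist");s=cam("scene");where()
B=w2b(Q,c["W"])
for i in range(9):
    y=.14-.035*i;m=(abs(B[...,1]-y)<.01)&(c["z_map"]>0)
    st=m&(abs(B[...,0]-.118)<.006);fl=m&(B[...,0]>.05)&(B[...,0]<.062)
    if st.sum()>3 and fl.sum()>3:print(i+1,"z95 at standing top",np.percentile(B[st][:,2],95).round(3),"z at free-end zone",np.median(B[fl][:,2]).round(3))
im=np.vstack([cv2.resize(c["img"],(400,300)),cv2.resize(s["img"][120:300,110:350],(400,300))])
save("ws.png",im,1)
```

```text
clock 7.35 box frame TCP mm [154.7   0.  104.7] rot [-3.1406e+00  1.2000e-03  3.0910e-01] F [ 0.29 -0.05 -0.35]
clock 7.45 box frame TCP mm [154.9   0.9 105.1] rot [-3.1409e+00  8.0000e-04  3.1050e-01] F [-0.28  0.5   0.81]
1 z95 at standing top 0.082 z at free-end zone 0.016
2 z95 at standing top 0.042 z at free-end zone 0.025
3 z95 at standing top 0.082 z at free-end zone 0.016
4 z95 at standing top 0.202 z at free-end zone 0.025
5 z95 at standing top 0.082 z at free-end zone 0.016
6 z95 at standing top 0.082 z at free-end zone 0.016
7 z95 at standing top 0.041 z at free-end zone 0.016
```

View pics/ws.png

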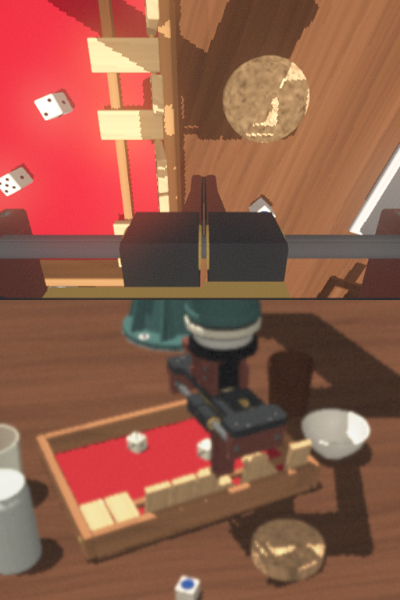

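Tile 2 is flat (back at 25 mm), with tiles 1 and 3 still standing at 82 mm. The wrist view shows tiles 2 and 4 lying shut at (123,55) and (130,125). TCP is at box (154.9, 0.9), centred on tile 5, so I'll descend and push.

>>> drive_tool:
  increments:
    - {"gripper": 0,"offset": [0,0,12],"spin": 0}
    - {"gripper": 0,"offset": [0,0,16],"spin": 0}
    - {"gripper": 0,"offset": [0,0,16],"spin": 0}
    - {"gripper": 0,"offset": [0,0,0],"spin": 0}
    - {"gripper": 0,"offset": [0,0,0],"spin": 0}
    - {"gripper": 0,"offset": [-8,0,0],"spin": 0}
    - {"gripper": 0,"offset": [-6,0,0],"spin": 0}
    - {"gripper": 0,"offset": [-2,0,0],"spin": 0}

```text
clock: 8.45
position: [0.6556, -0.0091, 0.062]
tcp_rot: [-3.142, -0.0, 0.31]
force: [-0.2, 0.2, -0.4]
finger_gap: 0.004
```

```bash
python3 -c "
from wp import *
where()"
```

```text
clock 8.45 box frame TCP mm [138.7   0.2  62. ] rot [-3.1415 -0.      0.3098] F [-0.2   0.25 -0.43]
```

>>> drive_tool:
  increments:
    - {"gripper": 0,"offset": [-4,0,0],"spin": 0}
    - {"gripper": 0,"offset": [-4,0,0],"spin": 0}
    - {"gripper": 0,"offset": [-4,0,0],"spin": 0}
    - {"gripper": 0,"offset": [-4,0,0],"spin": 0}
    - {"gripper": 0,"offset": [-4,0,0],"spin": 0}
    - {"gripper": 0,"offset": [-4,0,0],"spin": 0}
    - {"gripper": 0,"offset": [-4,0,0],"spin": 0}
    - {"gripper": 0,"offset": [-4,0,0],"spin": 0}

```text
clock: 9.45
position: [0.6255, -0.0187, 0.0617]
tcp_rot: [-3.141, 0.0, 0.31]
force: [-0.0, -0.1, 0.8]
finger_gap: 0.006
```

>>> drive_tool:
  increments:
    - {"gripper": 0,"offset": [-4,0,0],"spin": 0}
    - {"gripper": 0,"offset": [-3,0,0],"spin": 0}
    - {"gripper": 0,"offset": [0,0,0],"spin": 0}
    - {"gripper": 0,"offset": [10,0,0],"spin": 0}
    - {"gripper": 0,"offset": [20,0,0],"spin": 0}
    - {"gripper": 0,"offset": [25,0,0],"spin": 0}
    - {"gripper": 0,"offset": [0,0,-25],"spin": 0}
    - {"gripper": 0,"offset": [0,0,-40],"spin": 0}

```text
clock: 10.45
position: [0.6713, -0.0034, 0.1257]
tcp_rot: [-3.14, 0.003, 0.31]
force: [1.3, 0.2, -0.7]
finger_gap: 0.007
```

>>> drive_tool:
  increments:
    - {"gripper": 0,"offset": [0,0,-40],"spin": 0}
    - {"gripper": 0,"offset": [0,0,-40],"spin": 0}
    - {"gripper": 0,"offset": [-15,40,0],"spin": 0}
    - {"gripper": 0,"offset": [-25,50,0],"spin": 0}
    - {"gripper": 0,"offset": [-25,55,0],"spin": 0}
    - {"gripper": 0,"offset": [-25,55,0],"spin": 0}
    - {"gripper": 0,"offset": [-25,55,0],"spin": 0}
    - {"gripper": 0,"offset": [-25,55,0],"spin": 0}

```text
clock: 11.45
position: [0.6332, -0.3439, 0.2068]
tcp_rot: [3.141, -0.001, 0.31]
force: [0.8, 0.2, -0.4]
finger_gap: 0.004
```

>>> drive_tool:
  increments:
    - {"gripper": 0,"offset": [-25,55,0],"spin": 0}
    - {"gripper": 0,"offset": [-25,50,0],"spin": 0}
    - {"gripper": 0,"offset": [-20,40,0],"spin": 0}
    - {"gripper": 0,"offset": [0,20,0],"spin": 0}
    - {"gripper": 0,"offset": [0,0,0],"spin": 0}
    - {"gripper": 0,"offset": [0,0,0],"spin": 0}
    - {"gripper": 0,"offset": [0,0,0],"spin": 0}
    - {"gripper": 0,"offset": [0,0,0],"spin": 0}

```text
clock: 12.45
position: [0.6167, -0.5194, 0.207]
tcp_rot: [-3.142, -0.0, 0.311]
force: [0.1, -0.5, -0.2]
finger_gap: 0.008
```

```bash
python3 - <<'E' 2>/dev/null
from wp import *
from fit import fit
where();c=cam("top");s=cam("scene")
fit(c)
B=w2b(Q,c["W"])
for i in range(9):
    y=.14-.035*i;m=(abs(B[...,1]-y)<.01)&(c["z_map"]>0)
    st=m&(abs(B[...,0]-.118)<.006);fl=m&(B[...,0]>.05)&(B[...,0]<.062)
    if st.sum()>3 and fl.sum()>3:print(i+1,"z95 at standing top",np.percentile(B[st][:,2],95).round(3),"z at free-end zone",np.median(B[fl][:,2]).round(3))
import pickle
c0=pickle.load(open("top.pkl","rb"));print("changed px",(abs(c0["z_map"]-c["z_map"])[:250]>.012).sum())
save("t4.png",c["img"],1.5);save("s4.png",s["img"],1.5)
E
```

```text
clock 12.45 box frame TCP mm [ -54.2 -473.9  207. ] rot [-3.1415 -0.      0.3111] F [ 0.14 -0.46 -0.2 ]
pose [ 0.52334136 -0.05012884  0.30952288] med|res| 0.0032597210796104503 1798
1 z95 at standing top 0.085 z at free-end zone 0.016
2 z95 at standing top 0.045 z at free-end zone 0.027
3 z95 at standing top 0.086 z at free-end zone 0.016
4 z95 at standing top 0.046 z at free-end zone 0.027
5 z95 at standing top 0.045 z at free-end zone 0.027
6 z95 at standing top 0.087 z at free-end zone 0.017
7 z95 at standing top 0.086 z at free-end zone 0.017
8 z95 at standing top 0.045 z at free-end zone 0.028
9 z95 at standing top 0.046 z at free-end zone 0.027
changed px 8192
```

View pics/t4.png

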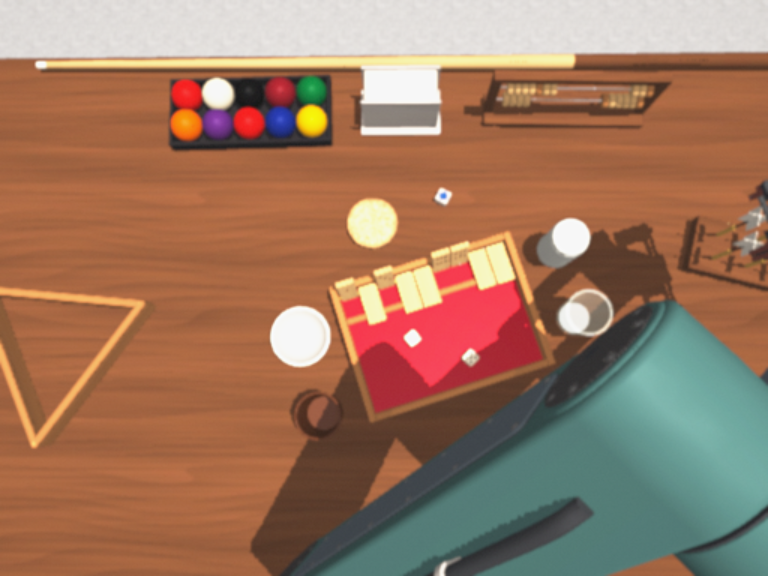

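Tiles 2 (373,303) and 5 (428,287) lie flat, and tiles 1, 3, 6 and 7 are standing. The box corners, dice, coasters, chalk, can, tumbler, bowl and cup are at the same pixels as before, and the arm is clear. Handing in.

```bash
python3 -c "
from cell import r
print(r.job_done())"
```

```text
the job is handed in; nothing more can be done
None
```

Tile 2 and then tile 5 were tipped over from behind with light pushes of the shut fingers, and both now lie flat and shut. The arm was moved clear and the job handed in at about 12.5 s of the 38 s allowed.

**Tiles:** in the last top-camera depth check, the backs of tiles 2 and 5 read 27 mm, the same as the tiles already shut (26 mm nominal). Tiles 1, 3, 6 and 7 still stand, and 4, 8 and 9 are still shut.

**Box and surroundings:** the box pose before and after agrees to within 0.2 mm and 0.001 rad. By eye, the dice, cup, tumbler, can, bowl, chalk and coasters are at the same places in the top view. I compared them only by eye, because the automatic before/after depth check was swamped by the arm being in view.

**Forces:** the readings at the end of each move call stayed under about 1.5 N. The highest I saw anywhere was about 4 N, with the arm decelerating clear of the tiles.

**Disagreement between cameras:** the scene camera's depth gave tile positions about 4–5 mm off in box y from the top and wrist cameras, whose fit differed by only 1–2 mm. I used the top and wrist values, and both pushes hit their tiles centrally.

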